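# Pack and wedge a plaster cup mould tight in its frame

## Robot

A 7-joint arm with a two-finger parallel gripper is mounted at the origin on the work surface. World frame = base frame: x ahead of the robot, y to its left, z up, the work surface at z = 0. Lengths are in m, angles in rad, forces in N, time in s.
With the tool pointing down it reaches from about 0.4 to 0.875 m from the base axis. Payload 19.3 kg.
Tool frame: the origin (TCP) lies at the very end of the fingers, on their centre line; the grasp point (between the pads) lies 19 mm behind it; z points along the fingers, y is the line along which they close (so a half turn about z gives the same grasp; the last joint's range is limited). The gripper opens to 85 mm and grips with 20 to 120 N. Pads are 22 mm wide; open, the fingers measure 114 mm over their backs; the gripper's body (76 mm by 85 mm) begins 54 mm behind the grasp point. The pads swing forward as they close: fully open they stand 13 mm farther back than shut.
Start: joints at [-0.07, 0.521, -0.036, 1.599, 0.021, 1.021, -0.113], TCP at [0.625, -0, 0.231] pointing down, gripper open.
Joint ranges: [-2.91, 2.91], [-0.3, 2.13], [-1.5, 1.42], [0.17, 2.43], [-1.26, 4.41], [0.16, 1.93], [-2.52, 2.52]. Speed limits (rad/s): [1.89, 1.89, 2.39, 2.39, 3.01, 3.01, 3.01].

## Interface

Orientations are given as [roll, pitch, yaw] about the fixed x, y, z axes, in that order (R = Rz(yaw) Ry(pitch) Rx(roll)).
In Python, from workcell import bot gives the robot as it stands.
- The arm moves only by the shell command python3 -m crank 'ROWS' [FORCE]. ROWS is a JSON object of lists of equal length, an entry for each row: "travel": the shift along the world's x, y, z in cm, a list of three; "turn": the turn, a rotation vector about the world's x, y, z in degrees, a list of three; "gripper": the closure, from 0 (fully open) to 1 (shut). A call has exactly 5 rows; each row is the pose to reach, as a shift and turn from the pose commanded when the call began; what a row does not reach only later rows make up. A row lasts 1/10 s, in which the tool goes at most 50 mm and 8.59 degrees, less where a joint would pass 70% of its speed; a pose out of reach is approached as far as the arm can. A call with a gripper value outside its range is refused whole. The fingers move at their own pace and stop on an object; FORCE is the grip in N (left out, the last holds). Time passes only in rows, so rows that repeat a pose let the fingers close, or fill a call up. It gives the time, the measured TCP pose, the force, the opening and the grip force at its end, in the units of the state.
- bot.observe(): the state, without advancing time (a new reading comes with each control period).
- bot.grab_frame(name): name is "scene" or "side" or "wrist"; returns a dict with "pixels" (400x640x3 uint8, red, green, blue), "fx", "fy", "cx", "cy" (pixels), "extrinsics" (4x4, takes a point from world to camera coordinates). Camera axes: x right, y down, z forward; pixel columns grow to the right and rows downward; lengths in m; the calibration is good to about 2 mm. A picture is of the moment at which its call begins. There is no depth.
- bot.job_done(): hands the job in; it is judged then, once.
The state is a dict: "clock": time; "qpos": joint angles; "qd": joint speeds; "joint_efforts": joint torques, N m; "position": TCP position; "tool_rot": TCP orientation; "force": force on the tool from outside, world axes, zero at the start; "moment": the same for the moment, N m; "grip_width": finger opening in m; "finger_force": force on a finger pad.
Only numpy, scipy, OpenCV 4.12 (cv2) and the standard library are available. Lean on these libraries where they do the work, as an engineer would, in place of code of your own. Each camera call takes 0.05 s, during which the arm holds its last target. There are 200 camera calls.

## Task

Get the two-part plaster mould ready for casting: stand as many packers from the rack as will fit, upright and side by side, in the gap between the front half of the mould and the wedge's skew bar, leaving the spare ones in the rack. Then push the wedge in by its butt until you feel the whole stack go tight and the seam of the mould is shut, without forcing the soft plaster, and finish while still holding the wedge pressed in, because the strap goes on next. Leave the bowls, the cup, the mallet and the brush alone.

Things in the scene. Friction and masses are not known exactly. Their poses are not given: they have to be found in the camera images.
- frame: fixed wedge frame: plywood base board, top 15 mm above its origin, from x -80 to 185 and y -183 to 91 mm. x is the clamping direction: along +x come skew bar, wedge, gap for packers, front mould half, back half, stop board. Packers go about y = 0 (best a little to -y), broad faces square to x. Side rails 30 mm tall at y = +-58 to +-73 begin at x = 45
- skew_bar (a point): top edge of the dark oak skew bar at frame y = 0, on the upright face that looks to the gap; 40 mm above the base top. In the frame this face follows x = -8 mm + y / 4 from y = -58 to 72: the space is wider at -y, where the wedge goes in. Axes as the frame's
- stop_board: beech board pegged across the frame's side rails, 50 mm tall, fixed, at a different place each time, which sets the width of the gap. Origin: lower edge, on its face that looks to -x, on which the back mould half bears; axes as the frame's
- mould_back: back half of a two-part plaster mould for a small cup, block 50 (x) x 110 (y) x 45 mm tall, about 0.27 kg, loose, touching the stop board. Origin: centre of its underside; hollow face at x = -25 mm; axes as the frame's
- mould_front: front half of the mould, same size, loose, hollow face at x = +25 mm towards the back half, flat back at x = -25 mm. The seam starts 2 to 3 mm open and is shut when the two origins are 50 mm apart. It slides on the base under about 1 to 2.5 N. Origin: centre of its underside
- wedge: loose waxed hardwood wedge lying by the bar, 120 long, 40 tall, 8 thick at the thin end, 38 mm at the butt (taper 1 in 4, as the bar). Origin: thin end, straight face (looks to +x), underside; body along -y. It starts drawn back, thin end near frame y = -55 mm. Riding on the bar with its thin end at y, its straight face is at frame x = y / 4. 10 to 20 N on the butt makes the stack tight
- wedge_butt (a point): centre of the butt end face of the wedge (38 mm wide, 40 mm tall, its lower edge on the base), to be pushed along the frame's +y
- rack: oak rack for the packers, fixed, 124 (x) x 84 (y) mm, base 10 mm thick, with upright combs 64 mm wide in y up to z 45; slots 26 mm apart along its x. Origin: centre of its underside
- packer1: beech packer, plain board 12 mm thick (x), 60 mm wide (y), 75 mm tall, 38 g, stands upright in the rack with its foot 10 mm above the bench; can be taken from above by its 60 mm width, in its top 25 mm. All four are alike. Origin: centre of its foot
- packer2: beech packer, plain board 12 mm thick (x), 60 mm wide (y), 75 mm tall, 38 g, stands upright in the rack with its foot 10 mm above the bench; can be taken from above by its 60 mm width, in its top 25 mm. All four are alike. Origin: centre of its foot
- packer3: beech packer, plain board 12 mm thick (x), 60 mm wide (y), 75 mm tall, 38 g, stands upright in the rack with its foot 10 mm above the bench; can be taken from above by its 60 mm width, in its top 25 mm. All four are alike. Origin: centre of its foot
- packer4: beech packer, plain board 12 mm thick (x), 60 mm wide (y), 75 mm tall, 38 g, stands upright in the rack with its foot 10 mm above the bench; can be taken from above by its 60 mm width, in its top 25 mm. All four are alike. Origin: centre of its foot
- bowl1: small dark bowl 110 mm across, 45 mm tall; bystander, to be left alone; origin at its underside
- bowl2: buff bowl 120 mm across, 50 mm tall; bystander, to be left alone; origin at its underside
- cup: white sample cup 54 mm across, 45 mm tall, on the free corner of the frame's base; bystander, to be left alone; origin at its underside
- mallet: rubber mallet lying on the bench, 240 mm long; bystander, to be left alone; origin at its underside (at the middle of the tool)
- brush: broad glaze brush lying beyond the rack; bystander, to be left alone; origin at its underside (at the middle of the tool)
Not all that is in view belongs to the job. Leave any green or yellow look-alike of the packer1 alone. What is shaped like the packer4 but purple or yellow is not meant.

How it is judged:
By the outcome, as a careful person would: the job done as asked, in the order asked, and still so for the second after the job is handed in, while the arm keeps its last pose, push and grip.
It also fails if it takes over 72 s, if anything falls off the work surface, if the arm or the gripper's body presses on something with over 40 N, if the wrist force passes 120 N, or if a joint passes its speed limit or range.

## Working session

There is one attempt and no reset: what is moved stays moved. The work goes in short steps, Python scripts to look and compute and a shell command to move; the robot and the scene stay as the last step left them, time stands still between calls to the robot, and variables do not carry over. Pictures are saved under pics/ and viewed, at most 10 in all, crops included, and the job is handed in when it is done.

```bash
mkdir -p pics; ls
python3 - <<'E'
from workcell import bot
import cv2,pickle
d={}
for n in("scene","side","wrist"):
    f=bot.grab_frame(n); d[n]=f; cv2.imwrite(f"pics/{n}0.png",f["pixels"][:,:,::-1]); print(n,f["fx"],f["cx"],f["cy"],f["extrinsics"].round(3).tolist())
pickle.dump(d,open("f0.pkl","wb")); s=bot.observe(); print({k:s[k] for k in("clock","position","tool_rot","force","grip_width")})
E
```

```text
pics
scene 386.81972172540867 321.84050248665073 196.4735916765543 [[0.282, 0.959, -0.011, -0.181], [0.73, -0.222, -0.646, -0.383], [-0.622, 0.174, -0.763, 1.432], [0.0, 0.0, 0.0, 1.0]]
side 473.25748214834647 318.57709749302114 199.70891317805868 [[-0.94, -0.342, -0.008, 0.546], [-0.263, 0.738, -0.622, 0.186], [0.219, -0.582, -0.783, 1.093], [0.0, 0.0, 0.0, 1.0]]
wrist 324.0381301805645 314.87269352804236 202.76139988601392 [[1.0, 0.0, -0.001, -0.625], [0.001, -0.959, 0.282, -0.037], [-0.0, -0.282, -0.959, 0.379], [0.0, 0.0, 0.0, 1.0]]
{'clock': 0.15, 'position': array([ 6.24757467e-01, -3.33901390e-05,  2.30871352e-01]), 'tool_rot': array([-3.14073759e+00,  7.25154833e-05,  1.57083117e+00]), 'force': array([-0.72112734, -0.01249851, -0.27676414]), 'grip_width': 0.08562344410246288}
```

View pics/scene0.png

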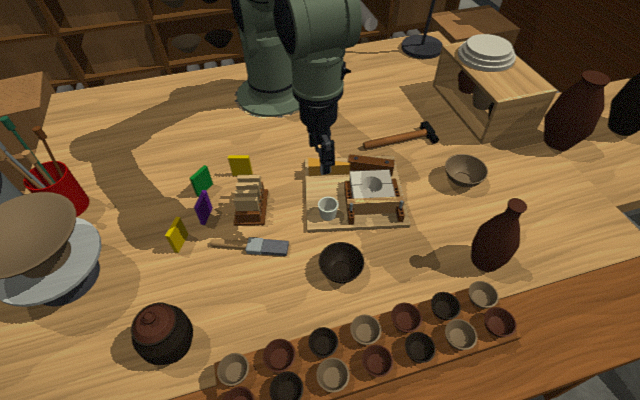

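View pics/side0.png

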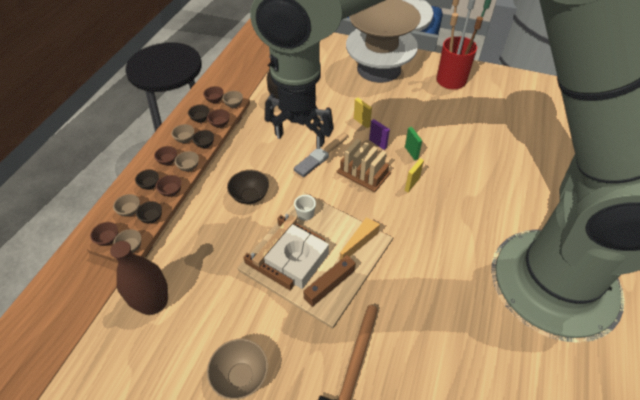

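Run:
```python
import cv2,numpy as np
a=cv2.imread("pics/scene0.png")[140:240,220:420]; b=cv2.imread("pics/side0.png")[130:330,230:430]
a=cv2.resize(a,None,fx=4,fy=4,interpolation=2)[:300*2]; b=cv2.resize(b,None,fx=3,fy=3,interpolation=2)
w=cv2.imread("pics/wrist0.png")
cv2.imwrite("pics/crop1.png",a); cv2.imwrite("pics/crop2.png",b)
```

```text
(no output)
```

View pics/crop2.png

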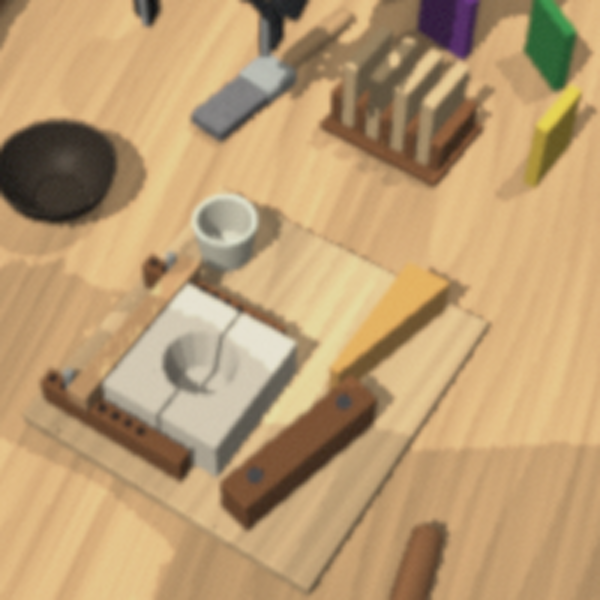

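View pics/wrist0.png

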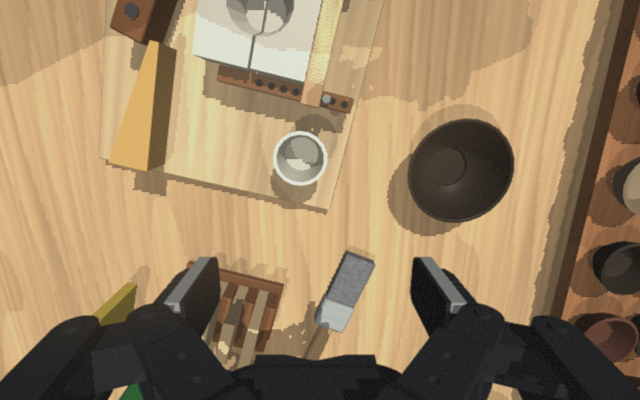

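```bash
cat > h.py <<'E'
import numpy as np, cv2, pickle
def ray(f,uv,z):
    R=f["extrinsics"][:3,:3];t=f["extrinsics"][:3,3];C=-R.T@t
    uv=np.atleast_2d(np.asarray(uv,float))
    d=np.c_[(uv[:,0]-f["cx"])/f["fx"],(uv[:,1]-f["cy"])/f["fy"],np.ones(len(uv))]@R
    return C+d*((z-C[2])/d[:,2])[:,None]
def proj(f,P):
    P=np.atleast_2d(P); p=P@f["extrinsics"][:3,:3].T+f["extrinsics"][:3,3]
    return np.c_[p[:,0]/p[:,2]*f["fx"]+f["cx"],p[:,1]/p[:,2]*f["fy"]+f["cy"]]
def tri(obs):  # [(frame,uv),...] least squares
    A=[];b=[]
    for f,uv in obs:
        M=f["extrinsics"][:3];x=(uv[0]-f["cx"])/f["fx"];y=(uv[1]-f["cy"])/f["fy"]
        for r in (M[0]-x*M[2],M[1]-y*M[2]): A.append(r[:3]);b.append(-r[3])
    return np.linalg.lstsq(np.array(A),np.array(b),rcond=None)[0]
E
python3 - <<'E'
from h import *
d=pickle.load(open("f0.pkl","rb")); np.set_printoptions(precision=4,suppress=True)
print(ray(d["wrist"],[(103,160),(327,212)],.015))
print(ray(d["wrist"],[(188,265),(284,284)],.0))
# from crop2 side (u=230+x/3,v=130+y/3)
s=lambda x,y:(230+x/3,130+y/3)
print(ray(d["side"],[s(487,324),s(308,590),s(28,418)],.015))
print("rack",ray(d["side"],[s(325,125),s(433,183),s(483,128)],.01), "mould",ray(d["side"],[s(105,395),s(190,283),s(295,345),s(218,470)],.06))
E
```

```text
[[ 0.3896  0.0151  0.015 ]
 [ 0.6394 -0.0455  0.015 ]]
[[ 0.4635 -0.1215  0.    ]
 [ 0.5852 -0.1487  0.    ]]
[[0.3821 0.0224 0.015 ]
 [0.4451 0.2863 0.015 ]
 [0.6948 0.2269 0.015 ]]
rack [[ 0.5758 -0.1431  0.01  ]
 [ 0.4645 -0.11    0.01  ]
 [ 0.4394 -0.1876  0.01  ]] mould [[0.6318 0.2112 0.06  ]
 [0.6103 0.0945 0.06  ]
 [0.5128 0.1215 0.06  ]
 [0.5298 0.2409 0.06  ]]
```

```bash
python3 -m crank '{"travel":[[-2.5,2.5,1],[-5,5,2],[-7.5,7.5,3],[-9,9,4],[-9,9,4]],"turn":[[0,0,0],[0,0,0],[0,0,0],[0,0,0],[0,0,0]],"gripper":[0,0,0,0,0]}'
cat > snap.py <<'E'
import sys,cv2,pickle
from workcell import bot
import os
tag=sys.argv[1]
d={n:bot.grab_frame(n) for n in sys.argv[2:]}
pickle.dump(d,open(f"f{tag}.pkl","wb"))
for n in d: cv2.imwrite(f"pics/{n}{tag}.png",d[n]["pixels"][:,:,::-1])
s=bot.observe(); print(s["clock"],s["position"].round(4),s["tool_rot"].round(3))
E
python3 snap.py A wrist
python3 -m crank '{"travel":[[-1,-4,-1],[-2,-8,-2],[-2,-12,-3],[-2,-14,-4],[-2,-14,-4]],"turn":[[0,0,0],[0,0,0],[0,0,0],[0,0,0],[0,0,0]],"gripper":[0,0,0,0,0]}'
python3 snap.py B wrist side scene
```

```text
clock: 0.65
position: [0.5339, 0.0924, 0.2726]
tool_rot: [3.14, -0.001, 1.574]
force: [-0.4, -0.7, -0.7]
grip_width: 0.086
finger_force: 0.0
0.7 [0.5347 0.0908 0.2719] [ 3.141 -0.     1.573]
clock: 1.2
position: [0.5143, -0.0542, 0.2297]
tool_rot: [-3.139, 0.001, 1.565]
force: [-1.2, 0.7, 0.2]
grip_width: 0.0858
finger_force: 0.0
1.35 [ 0.5152 -0.05    0.2311] [-3.141 -0.     1.57 ]
```

Run:
```python
import cv2,numpy as np
a=cv2.imread("pics/wristA.png"); b=cv2.imread("pics/wristB.png")
cv2.imwrite("pics/AB.png",cv2.resize(np.vstack([a[:360],b[100:]]),(640,600)) if 0 else np.hstack([cv2.resize(a,(400,250)),cv2.resize(b,(400,250))]))
```

```text
(no output)
```

View pics/wristA.png

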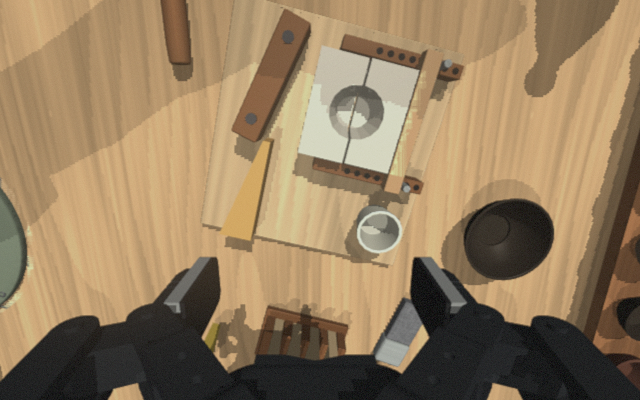

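View pics/wristB.png

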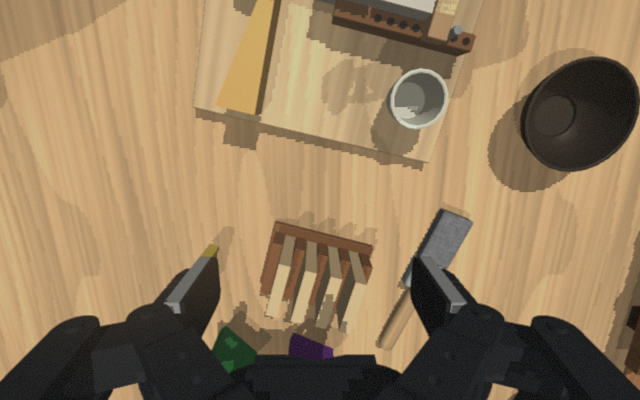

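```bash
python3 -m crank '{"travel":[[1,-2,0],[2,-4,0],[3,-6,0],[4,-8,0],[4.5,-10.5,0]],"turn":[[0,0,8.5],[0,0,17],[0,0,25.5],[0,0,34],[0,0,42.5]],"gripper":[0,0,0,0,0]}'
python3 -m crank '{"travel":[[0,0,0],[0,0,0],[0,0,0],[0,0,0],[0,0,0]],"turn":[[0,0,8.5],[0,0,17],[0,0,25.5],[0,0,34.5],[0,0,34.5]],"gripper":[0,0,0,0,0]}'
python3 snap.py C wrist
python3 - <<'E'
from h import *
np.set_printoptions(precision=4,suppress=True)
f=pickle.load(open("fA.pkl","rb"))["wrist"]; im=f["pixels"]; hsv=cv2.cvtColor(im,cv2.COLOR_RGB2HSV)
x0=lambda m:max(cv2.findContours(m,0,1)[0],key=cv2.contourArea)[:,0]
def rect(name,m,z,roi):
    k=np.zeros(m.shape,np.uint8);u0,v0,u1,v1=roi;k[v0:v1,u0:u1]=m[v0:v1,u0:u1]
    k=cv2.morphologyEx(k,cv2.MORPH_CLOSE,np.ones((5,5)));k=cv2.morphologyEx(k,cv2.MORPH_OPEN,np.ones((3,3)))
    c=x0(k); p=ray(f,c,z)[:,:2]; ap=cv2.approxPolyDP(c,4,True)[:,0]
    print(name,len(c),cv2.minAreaRect((p*1000).astype(np.float32)),"\n",np.c_[ap,ray(f,ap,z)[:,:2]])
H,S,V=[hsv[...,i].astype(int) for i in range(3)]
rect("mould",((S<60)&(V>130)).astype(np.uint8),.06,(290,30,425,190))
rect("bar",((S>100)&(V<150)&(H<15)).astype(np.uint8),.055,(220,0,320,145))
rect("wedge",((S>140)&(V>140)).astype(np.uint8),.055,(210,130,280,255))
E
```

```text
clock: 1.85
position: [0.5612, -0.1543, 0.2314]
tool_rot: [3.141, 0.0, 2.321]
force: [0.6, 0.4, -0.8]
grip_width: 0.0854
finger_force: 0.0
clock: 2.35
position: [0.5604, -0.1543, 0.2314]
tool_rot: [3.141, 0.0, 2.919]
force: [1.3, 0.3, -0.4]
grip_width: 0.0859
finger_force: 0.0
2.4 [ 0.5603 -0.1545  0.2314] [3.141 0.    2.913]
mould 394 ((578.3096313476562, 158.85498046875), (111.39024353027344, 103.8713607788086), 76.6982650756836) 
 [[322.      46.       0.5415   0.2231]
 [298.     152.       0.5163   0.1171]
 [387.     173.       0.6153   0.0941]
 [418.      70.       0.6399   0.2011]]
bar 299 ((487.98199462890625, 191.76321411132812), (132.51614379882812, 32.162166595458984), 62.67494201660156) 
 [[286.      10.       0.5057   0.2563]
 [233.     126.       0.4459   0.1443]
 [251.     140.       0.4646   0.1294]
 [260.     137.       0.4746   0.1327]
 [309.      32.       0.5284   0.2367]
 [308.      22.       0.5275   0.2457]]Traceback (most recent call last):
  File "<stdin>", line 13, in <module>
  File "<stdin>", line 8, in rect
  File "<stdin>", line 4, in <lambda>
ValueError: max() iterable argument is empty
```

View pics/wristC.png

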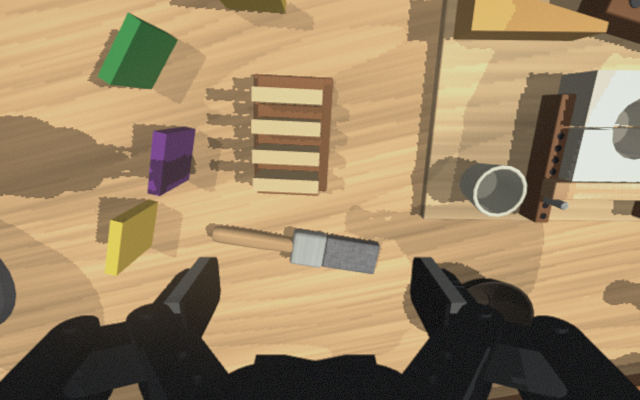

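Run:
```python
import cv2,numpy as np
a=cv2.imread("pics/wristA.png")[0:200,195:395]; c=cv2.imread("pics/wristC.png")[65:205,240:340]
a=cv2.resize(a,(600,600),interpolation=0); c=cv2.resize(c,(200,280),interpolation=0)
o=np.zeros((600,800,3),np.uint8); o[:,:600]=a; o[:280,600:]=c
c2=cv2.imread("pics/wristA.png")[200:300,195:295]; o[300:600,600:]=cv2.resize(c2,(300,300),interpolation=0)[:,:200]
cv2.imwrite("pics/comp.png",o)
```

```text
(no output)
```

View pics/comp.png

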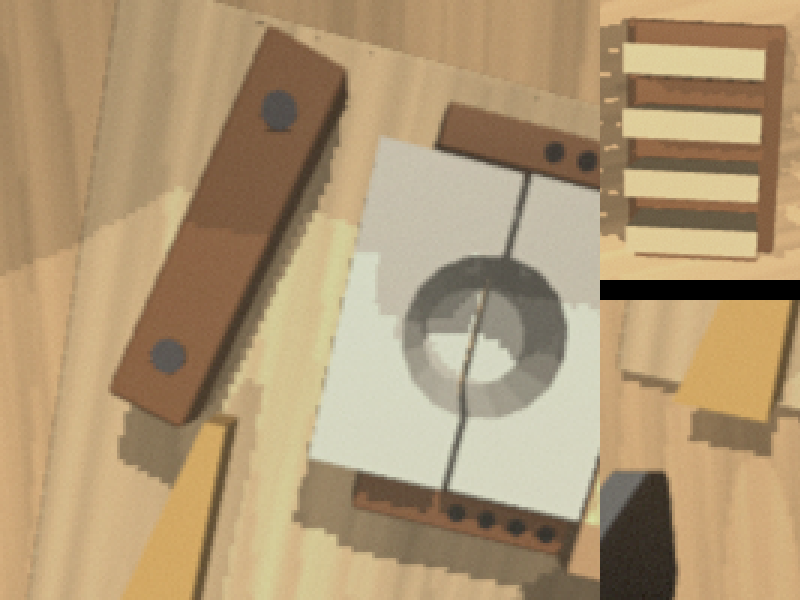

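Run:
```python
from h import *
np.set_printoptions(precision=4,suppress=True)
A=pickle.load(open("fA.pkl","rb"))["wrist"];C=pickle.load(open("fC.pkl","rb"))["wrist"];W=pickle.load(open("f0.pkl","rb"))["wrist"];S=pickle.load(open("f0.pkl","rb"))["side"]
c=lambda x,y:(195+x/3,y/3)
bar=ray(A,[c(341,70),c(181,416)],.055)[:,:2]
base=np.vstack([ray(A,[(201.7,225),(388,265),(235,0)],.015),ray(W,[(103,160),(327,212)],.015),ray(C,[(423,216),(440,30)],.015)])[:,:2]
m=ray(A,[c(380,137),c(310,458),c(528,172),c(446,488)],.06)[:,:2]
back=ray(A,[(418,68),(389,174)],.06)[:,:2]
wd=ray(A,[c(226,422),c(213,418)],.055)[:,:2]
th=np.deg2rad(-13.3);ex=np.array([np.cos(th),np.sin(th)]);ey=np.array([-ex[1],ex[0]])
L=lambda P:np.c_[P@ex,P@ey]*1000
ang=lambda p:np.degrees(np.arctan2(*(p[0]-p[1])[::-1]))
print("bar ang",ang(bar)-90+14.04,"mould",ang(m[:2])-90,ang(m[2:])-90,ang(back)-90)
B=L(bar);print("bar rot",B,"origin est x:",B[0,0]-10,B[1,0]+22.5,"y",B[0,1]-72,B[1,1]+58)
print("base rot",L(base), "exp offsets (-80,-183),(185,-183),edge x=-80,(-80,-183),(185,-183),(185,-183),edge y=-183")
print("mould",L(m),L(back),"wedge",L(wd))
side=L(ray(S,[(230+u/3,130+v/3) for u,v in[(487,324),(308,590),(28,418)]],.015)[:,:2]);print("side base (-80,-183),(-80,91),(185,91)",side)
print("side mould",L(ray(S,[(230+u/3,130+v/3) for u,v in[(295,345),(218,470),(105,395),(190,283)]],.06)[:,:2]))
# packer tops in C
im=C["pixels"];hsv=cv2.cvtColor(im,cv2.COLOR_RGB2HSV);k=((hsv[...,2]>175)&(hsv[...,1]<110)).astype(np.uint8);z=np.zeros_like(k);z[70:200,245:326]=k[70:200,245:326]
for ct in cv2.findContours(z,0,1)[0]:
    if cv2.contourArea(ct)>200:
        (r:=cv2.minAreaRect(ct)); p=ray(C,[r[0]],.085)[0]; bx=ray(C,ct[:,0],.085)[:,:2]; q=cv2.minAreaRect((bx*1000).astype(np.float32)); print("packer",np.round(r[0],1),np.round(q[0],1),np.round(q[1],1),round(q[2],1),"rot",L(np.array([q[0]])/1000))
```

```text
bar ang -13.264630766034948 mould -12.90780250259634 -12.914336217335403 -11.390543348931075
bar rot [[457.695  359.4633]
 [426.7399 235.3522]] origin est x: 447.694954986548 449.2399091943196 y 287.46333798487166 293.35216422960883
base rot [[372.5871 103.714 ]
 [628.0114 105.1708]
 [371.7683 371.4796]
 [375.6875 104.3298]
 [632.6791 102.7726]
 [630.7154 105.702 ]
 [434.4438 102.303 ]] exp offsets (-80,-183),(185,-183),edge x=-80,(-80,-183),(185,-183),(185,-183),edge y=-183
mould [[475.2871 341.8935]
 [476.0384 232.1253]
 [526.4051 343.1127]
 [527.1458 233.0709]] [[575.8856 344.7005]
 [579.6233 232.5888]] wedge [[443.1562 237.0688]
 [438.2503 237.3753]]
side base (-80,-183),(-80,91),(185,91) [[366.7232 109.6767]
 [367.2749 381.0126]
 [624.0083 380.6743]]
side mould [[471.0664 236.2312]
 [460.1331 356.3118]
 [566.3197 350.8501]
 [572.1417 232.3575]]
packer [285.  188.5] [ 554.9 -181.7] [74.3 19.9] 77.2 rot [[581.7879 -49.2258]]
packer [285.3 157.5] [ 527.3 -174.1] [59.8 12.2] 74.5 rot [[553.2158 -48.1281]]
packer [284.  127.7] [ 501.8 -168.8] [62.9 12.4] 74.5 rot [[527.1627 -48.8693]]
packer [286.4  95. ] [ 476.  -160.1] [60.4 12.3] 74.7 rot [[500.052  -46.2752]]
packer [285.   73.5] [ 459.2 -157.3] [66.9  5.4] 77.3 rot [[483.0222 -47.4222]]
```

```bash
python3 -m crank '{"travel":[[-3,-0.1,-2],[-6,-0.3,-4],[-8.9,-0.4,-6],[-8.9,-0.4,-8],[-8.9,-0.4,-8]],"turn":[[0,0,-1],[0,0,-2.2],[0,0,-2.2],[0,0,-2.2],[0,0,-2.2]],"gripper":[0,0,0,0,0]}'
python3 -m crank '{"travel":[[0,0,0],[0,0,0],[0,0,0],[0,0,0],[0,0,0]],"turn":[[0,0,0],[0,0,0],[0,0,0],[0,0,0],[0,0,0]],"gripper":[0,0,0,0,0]}'
python3 snap.py D wrist
python3 - <<'E'
from h import *
np.set_printoptions(precision=4,suppress=True)
C,D=[pickle.load(open(f"f{t}.pkl","rb"))["wrist"] for t in"CD"]
print(proj(D,[[.476,-.1601,.085],[.5018,-.1688,.085],[.5273,-.1741,.085]]))
def tops(f,roi):
    hsv=cv2.cvtColor(f["pixels"],cv2.COLOR_RGB2HSV);k=((hsv[...,2]>175)&(hsv[...,1]<110)).astype(np.uint8);z=np.zeros_like(k);u0,v0,u1,v1=roi;z[v0:v1,u0:u1]=k[v0:v1,u0:u1]
    return [(np.round(r[0],1),np.round(r[1],1),round(r[2],1)) for ct in cv2.findContours(z,0,1)[0] if cv2.contourArea(ct)>200 for r in[cv2.minAreaRect(ct)]]
for t in tops(D,(180,0,460,300)): print(t)
cv2.imwrite("pics/d.png",D["pixels"][:,:,::-1])
E
```

```text
clock: 2.9
position: [0.4699, -0.1586, 0.1499]
tool_rot: [-3.141, -0.003, 2.872]
force: [0.6, -0.6, 0.9]
grip_width: 0.0855
finger_force: 0.0
clock: 3.4
position: [0.4712, -0.159, 0.1516]
tool_rot: [-3.142, 0.0, 2.876]
force: [0.2, 0.5, -0.6]
grip_width: 0.0855
finger_force: 0.0
3.45 [ 0.4711 -0.1591  0.1515] [-3.142  0.     2.876]
[[315.6644 222.5294]
 [313.3398 258.5408]
 [315.5258 290.8075]]
(array([315. , 258.5]), array([84., 15.]), -0.0)
(array([217.3, 230.7]), array([66.8, 73.9]), 86.7)
(array([319.5, 149.5]), array([299., 279.]), 90.0)
```

```bash
python3 -m crank '{"travel":[[0,0,-3],[0,0,-6],[0,0,-8.5],[0,0,-9.5],[0,0,-9.5]],"turn":[[0,0,0],[0,0,0],[0,0,0],[0,0,0],[0,0,0]],"gripper":[0,0,0,0,0]}' 40
python3 -m crank '{"travel":[[0,0,0],[0,0,0],[0,0,0],[0,0,0],[0,0,0]],"turn":[[0,0,0],[0,0,0],[0,0,0],[0,0,0],[0,0,0]],"gripper":[0.5,0.5,0.5,0.5,0.5]}'
python3 -m crank '{"travel":[[0,0,0],[0,0,0.5],[0,0,1],[0,0,2],[0,0,3]],"turn":[[0,0,0],[0,0,0],[0,0,0],[0,0,0],[0,0,0]],"gripper":[0.5,0.5,0.5,0.5,0.5]}'
```

```text
clock: 3.95
position: [0.4705, -0.1588, 0.0555]
tool_rot: [-3.142, -0.002, 2.876]
force: [-0.0, -0.0, 0.4]
grip_width: 0.0851
finger_force: 0.0
clock: 4.45
position: [0.4717, -0.1592, 0.0576]
tool_rot: [-3.142, 0.002, 2.876]
force: [-0.9, 1.6, 6.6]
grip_width: 0.0589
finger_force: 41.9
clock: 4.95
position: [0.4712, -0.1591, 0.0874]
tool_rot: [3.142, 0.001, 2.876]
force: [-0.0, -0.3, 0.1]
grip_width: 0.0591
finger_force: 43.2
```

```bash
python3 -m crank '{"travel":[[0,0,4],[0,1,6.3],[0.5,4,6.3],[1,8,6.3],[1.5,12,6.3]],"turn":[[0,0,0],[0,0,1],[0,0,2.2],[0,0,2.2],[0,0,2.2]],"gripper":[0.5,0.5,0.5,0.5,0.5]}'
python3 -m crank '{"travel":[[0.6,5,0],[1.2,10,0],[1.8,14,0],[2.8,18,0],[2.8,20.7,0]],"turn":[[0,0,0],[0,0,0],[0,0,0],[0,0,0],[0,0,0]],"gripper":[0.5,0.5,0.5,0.5,0.5]}'
python3 -m crank '{"travel":[[0,0,-1],[0,0,-2],[0,0,-2],[0,0,-2],[0,0,-2]],"turn":[[0,0,0],[0,0,0],[0,0,0],[0,0,0],[0,0,0]],"gripper":[0.5,0.5,0.5,0.5,0.5]}'
python3 snap.py E wrist side scene
```

```text
clock: 5.45
position: [0.486, -0.0381, 0.1504]
tool_rot: [-3.142, 0.001, 2.913]
force: [0.6, 0.4, -0.8]
grip_width: 0.0589
finger_force: 44.2
clock: 5.95
position: [0.5144, 0.1711, 0.1503]
tool_rot: [3.14, 0.001, 2.917]
force: [0.2, -1.3, -1.1]
grip_width: 0.0592
finger_force: 44.2
clock: 6.45
position: [0.5143, 0.1672, 0.1297]
tool_rot: [-3.142, 0.0, 2.913]
force: [-0.7, 0.3, -0.3]
grip_width: 0.0592
finger_force: 44.2
6.6 [0.5142 0.1677 0.1296] [3.141 0.    2.914]
```

View pics/wristE.png

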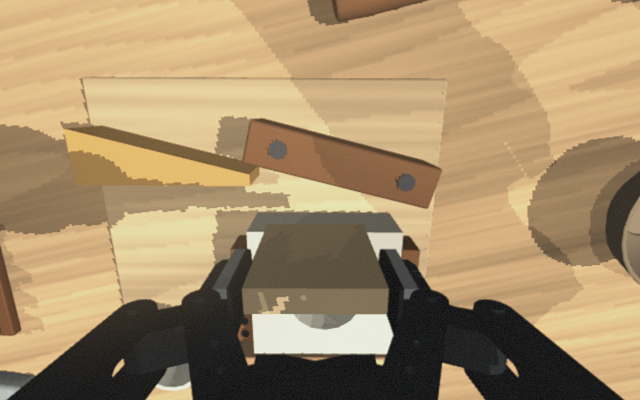

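Run:
```python
from h import *
np.set_printoptions(precision=1,suppress=True)
E=pickle.load(open("fE.pkl","rb"))["wrist"]
th=np.deg2rad(-13.3);ex=np.array([np.cos(th),np.sin(th)]);ey=np.array([-ex[1],ex[0]])
L=lambda P:np.c_[P[:,:2]@ex,P[:,:2]@ey]*1000-[448.4,289.5]
print("bar",L(ray(E,[(245,164),(430,208)],.055)))
print("wedge straight",L(ray(E,[(72,186),(252,186)],.055)),L(ray(E,[(257,180)],.055)))
tcp=np.array([.5142,.1677,.1296]); foot=tcp[2]-.0465
print("foot exp px",proj(E,[np.r_[tcp[:2]-.001*ex+s*.03*ey,foot] for s in(-1,1)]),"top exp",proj(E,[np.r_[tcp[:2]+k*ex+s*.03*ey,foot+.075] for k in(-.001,.011) for s in(-1,1)]))
print("mould edge exp",proj(E,[np.r_[ex*(.4484+.0272)+ey*(.2895+y),.06] for y in(-.055,.055)]))
g=E["pixels"].astype(int)
for u in(252,320,386): print(u,[(v,*g[v,u]) for v in range(205,245,2)])
print([(v,*g[v,320]) for v in range(280,318,2)])
```

```text
bar [[-20.5 -56.3]
 [ 10.2  72.2]]
wedge straight [[  -4.7 -176.5]
 [  -5.2  -52.3]] [[ -9.4 -48.7]]
foot exp px [[268.  224.2]
 [364.4 224.5]] top exp [[242.2 289. ]
 [391.9 289.5]
 [243.9 314.8]
 [389.8 315.3]]
mould edge exp [[249.2 232.4]
 [405.4 233.1]]
252 [(205, np.int64(170), np.int64(146), np.int64(110)), (207, np.int64(171), np.int64(148), np.int64(113)), (209, np.int64(232), np.int64(216), np.int64(162)), (211, np.int64(166), np.int64(143), np.int64(107)), (213, np.int64(169), np.int64(146), np.int64(110)), (215, np.int64(167), np.int64(144), np.int64(109)), (217, np.int64(169), np.int64(144), np.int64(110)), (219, np.int64(170), np.int64(145), np.int64(112)), (221, np.int64(137), np.int64(125), np.int64(102)), (223, np.int64(110), np.int64(103), np.int64(90)), (225, np.int64(107), np.int64(102), np.int64(90)), (227, np.int64(108), np.int64(103), np.int64(92)), (229, np.int64(108), np.int64(102), np.int64(88)), (231, np.int64(141), np.int64(137), np.int64(122)), (233, np.int64(233), np.int64(233), np.int64(218)), (235, np.int64(232), np.int64(231), np.int64(217)), (237, np
[... 2487 characters left out ...]
131), np.int64(114), np.int64(88)), (292, np.int64(131), np.int64(116), np.int64(89)), (294, np.int64(127), np.int64(113), np.int64(87)), (296, np.int64(129), np.int64(113), np.int64(88)), (298, np.int64(129), np.int64(114), np.int64(86)), (300, np.int64(127), np.int64(113), np.int64(86)), (302, np.int64(136), np.int64(120), np.int64(94)), (304, np.int64(131), np.int64(115), np.int64(90)), (306, np.int64(130), np.int64(115), np.int64(88)), (308, np.int64(130), np.int64(113), np.int64(87)), (310, np.int64(130), np.int64(116), np.int64(89)), (312, np.int64(130), np.int64(113), np.int64(88)), (314, np.int64(147), np.int64(137), np.int64(123)), (316, np.int64(151), np.int64(146), np.int64(133))]
```

```bash
python3 -m crank '{"travel":[[0,0,-2.5],[0,0,-5],[0,0,-6.3],[0,0,-6.6],[0.15,-0.03,-6.7]],"turn":[[0,0,0],[0,0,0],[0,0,0],[0,0,0],[0,0,0]],"gripper":[0.5,0.5,0.5,0.5,0.5]}'
python3 -m crank '{"travel":[[0,0,0],[0,0,-0.1],[0,0,-0.1],[0,0,-0.1],[0,0,-0.1]],"turn":[[0,0,0],[0,0,0],[0,0,0],[0,0,0],[0,0,0]],"gripper":[0.5,0.5,0.5,0.5,0.5]}'
```

```text
clock: 7.1
position: [0.5155, 0.1676, 0.0627]
tool_rot: [-3.141, -0.0, 2.915]
force: [-2.2, -1.6, 7.5]
grip_width: 0.0596
finger_force: 45.2
clock: 7.6
position: [0.5162, 0.1678, 0.0626]
tool_rot: [3.141, 0.002, 2.914]
force: [-2.5, -2.0, 15.7]
grip_width: 0.0592
finger_force: 46.0
```

```bash
python3 -m crank '{"travel":[[0,0,0.1],[0,0,0.1],[0,0,0.1],[0,0,4],[0,0,8]],"turn":[[0,0,0],[0,0,0],[0,0,0],[0,0,0],[0,0,0]],"gripper":[0,0,0,0,0]}'
python3 -m crank '{"travel":[[0,-4,1],[-0.4,-9,1],[-0.8,-14,1],[-1.2,-18.5,1],[-1.9,-23,1]],"turn":[[0,0,0],[0,0,-1],[0,0,-2.2],[0,0,-2.2],[0,0,-2.2]],"gripper":[0,0,0,0,0]}'
python3 -m crank '{"travel":[[0,-4.5,0],[0,-8.5,0],[0,-10.5,0],[0,-10.5,0],[0,-10.5,0]],"turn":[[0,0,0],[0,0,0],[0,0,0],[0,0,0],[0,0,0]],"gripper":[0,0,0,0,0]}'
python3 snap.py F wrist side
python3 - <<'E'
from h import *
F=pickle.load(open("fF.pkl","rb"))["wrist"]; np.set_printoptions(precision=1,suppress=True)
print(proj(F,[[.5018,-.1688,.085],[.5273,-.1741,.085]]))
hsv=cv2.cvtColor(F["pixels"],cv2.COLOR_RGB2HSV);k=((hsv[...,2]>175)&(hsv[...,1]<110)).astype(np.uint8);z=np.zeros_like(k);z[200:310,265:365]=k[200:310,265:365]
for ct in cv2.findContours(z,0,1)[0]:
    if cv2.contourArea(ct)>200: print(cv2.minAreaRect(ct))
E
```

```text
clock: 8.1
position: [0.5147, 0.1676, 0.1415]
tool_rot: [-3.14, -0.002, 2.915]
force: [0.8, 0.2, 0.8]
grip_width: 0.0852
finger_force: 0.0
clock: 8.6
position: [0.4962, -0.0642, 0.1514]
tool_rot: [3.142, 0.0, 2.876]
force: [1.7, -0.1, -0.5]
grip_width: 0.0855
finger_force: 0.0
clock: 9.1
position: [0.4964, -0.1671, 0.1512]
tool_rot: [3.141, -0.0, 2.876]
force: [-0.0, 0.9, -0.4]
grip_width: 0.0851
finger_force: 0.0
9.2 [ 0.4967 -0.1661  0.1513] [ 3.141 -0.     2.878]
[[314.9 223.8]
 [317.2 258.3]]
((314.4999694824219, 254.5), (108.99998474121094, 98.99998474121094), 90.0)
```

```bash
python3 -m crank '{"travel":[[0,0,-3],[0,0,-6],[0,0,-8.5],[0,0,-9.5],[0,0,-9.5]],"turn":[[0,0,0],[0,0,0],[0,0,0],[0,0,0],[0,0,0]],"gripper":[0,0,0,0,0]}' 40
python3 -m crank '{"travel":[[0,0,0],[0,0,0],[0,0,0],[0,0,0],[0,0,0]],"turn":[[0,0,0],[0,0,0],[0,0,0],[0,0,0],[0,0,0]],"gripper":[0.5,0.5,0.5,0.5,0.5]}'
python3 -m crank '{"travel":[[0,0,0],[0,0,1],[0,0,4],[0,0,8],[0,0,9.5]],"turn":[[0,0,0],[0,0,0],[0,0,0],[0,0,0],[0,0,0]],"gripper":[0.5,0.5,0.5,0.5,0.5]}'
```

```text
clock: 9.7
position: [0.4962, -0.1663, 0.0555]
tool_rot: [3.141, -0.002, 2.878]
force: [0.4, -0.4, 0.8]
grip_width: 0.0855
finger_force: 0.0
clock: 10.2
position: [0.4973, -0.1674, 0.0577]
tool_rot: [3.141, 0.002, 2.876]
force: [-0.6, 0.7, 7.4]
grip_width: 0.0589
finger_force: 42.3
clock: 10.7
position: [0.4978, -0.1677, 0.1557]
tool_rot: [-3.141, 0.005, 2.876]
force: [-0.2, 1.1, -0.5]
grip_width: 0.0593
finger_force: 43.7
```

```bash
python3 -m crank '{"travel":[[0,2,0],[0.1,6.5,0],[0.2,11,0],[0.3,15.5,0],[0.4,20,0]],"turn":[[0,0,0],[0,0,1],[0,0,2.2],[0,0,2.2],[0,0,2.2]],"gripper":[0.5,0.5,0.5,0.5,0.5]}'
python3 -m crank '{"travel":[[0.1,5,0],[0.2,9.5,0],[0.2,12.5,0],[0.2,13.7,0],[0.2,13.7,0]],"turn":[[0,0,0],[0,0,0],[0,0,0],[0,0,0],[0,0,0]],"gripper":[0.5,0.5,0.5,0.5,0.5]}'
python3 -m crank '{"travel":[[0,0,0],[0,0,0],[0,0,0],[0,0,0],[0,0,0]],"turn":[[0,0,0],[0,0,0],[0,0,0],[0,0,0],[0,0,0]],"gripper":[0.5,0.5,0.5,0.5,0.5]}'
python3 snap.py G wrist side scene
python3 - <<'E'
from h import *
from workcell import bot
np.set_printoptions(precision=1,suppress=True)
G=pickle.load(open("fG.pkl","rb")); th=np.deg2rad(-13.3);ex=np.array([np.cos(th),np.sin(th)]);ey=np.array([-ex[1],ex[0]])
tcp=bot.observe()["position"]; print("tcp frame",tcp[:2]@ex*1000-448.4,tcp[:2]@ey*1000-289.5)
F=lambda x,y,z:np.r_[ex*(448.4+x)+ey*(289.5+y),z*1000]/1000
for n in G: print(n,"p1 top -x edge",proj(G[n],[F(14.2,-38,.09),F(14.2,22,.09),F(26.2,-38,.09),F(26.2,22,.09)]).tolist())
g=G["wrist"]["pixels"].astype(int)
z=tcp[2]-.0476
print("held foot",proj(G["wrist"],[np.r_[tcp[:2]-.0007*ex+s*.03*ey,z] for s in(-1,1)]),"top",proj(G["wrist"],[np.r_[tcp[:2]+k*ex,z+.075] for k in(-.0007,.0113)]))
c=G["side"]["pixels"][190:290,270:380]; cv2.imwrite("pics/sG.png",cv2.resize(c,None,fx=5,fy=5,interpolation=cv2.INTER_CUBIC)[:,:,::-1])
E
```

```text
clock: 11.2
position: [0.5005, 0.0343, 0.1527]
tool_rot: [3.141, 0.002, 2.914]
force: [0.7, 0.2, 0.5]
grip_width: 0.0593
finger_force: 43.7
clock: 11.7
position: [0.5024, 0.1712, 0.1522]
tool_rot: [3.141, 0.001, 2.917]
force: [-0.7, -1.6, -0.6]
grip_width: 0.0591
finger_force: 43.7
clock: 12.2
position: [0.5026, 0.1692, 0.1513]
tool_rot: [-3.141, 0.0, 2.914]
force: [0.5, 1.1, 0.7]
grip_width: 0.059
finger_force: 43.7
12.35 [0.5025 0.1696 0.1513] [-3.142 -0.     2.915]
tcp frame 1.6222964943758598 -8.880716080387685
wrist p1 top -x edge [[272.7804778665159, 235.5156405041359], [361.24150721869904, 235.90750747083834], [273.33381399685925, 251.73669490740164], [360.4515925086154, 252.1147491889464]]
side p1 top -x edge [[327.953442816771, 244.22541094020062], [312.9900367053011, 263.8510636870381], [323.4246766210036, 241.7644732341546], [308.3852405887003, 261.23627412324913]]
scene p1 top -x edge [[355.76209995152294, 159.9168690202642], [377.3024211859488, 158.92694150484454], [356.24393598588154, 162.9743477997017], [377.9401207181451, 161.97269370303945]]
held foot [[268.  224.1]
 [363.8 224.5]] top [[316.6 288.5]
 [316.4 314.1]]
```

Run:
```python
from h import *
np.set_printoptions(precision=1,suppress=True)
S=pickle.load(open("fF.pkl","rb"))["side"]; th=np.deg2rad(-13.3);ex=np.array([np.cos(th),np.sin(th)]);ey=np.array([-ex[1],ex[0]])
F=lambda x,y,z:np.r_[ex*(448.4+x)+ey*(289.5+y),z*1000]/1000
im=cv2.cvtColor(S["pixels"],cv2.COLOR_RGB2HSV).astype(np.float32)
def line(pts,lab):
    uv=proj(S,pts).astype(np.float32); m=cv2.remap(im,uv[:,0].reshape(1,-1),uv[:,1].reshape(1,-1),1)[0]; print(lab,m[:,1].astype(int).tolist(),m[:,2].astype(int).tolist())
for y in(-25,-8,8): line([F(x,y,.09) for x in range(0,45,2)],("x0..44",y))
for x in(19,21): line([F(x,y,.09) for y in range(-56,42,3)],("y-56..",x))
```

```text
('x0..44', -25) [90, 89, 91, 93, 90, 92, 93, 92, 88, 88, 86, 77, 56, 36, 27, 25, 25, 26, 25, 25, 25, 25, 25] [117, 114, 111, 105, 104, 126, 167, 207, 224, 225, 225, 225, 226, 227, 227, 227, 227, 227, 227, 227, 227, 227, 227]
('x0..44', -8) [89, 88, 87, 88, 89, 91, 93, 92, 89, 88, 86, 78, 60, 37, 28, 26, 25, 25, 25, 25, 25, 26, 30] [96, 95, 95, 95, 99, 123, 168, 208, 223, 225, 226, 226, 226, 226, 227, 227, 227, 227, 227, 226, 225, 224, 218]
('x0..44', 8) [91, 91, 87, 86, 90, 94, 94, 92, 89, 89, 87, 75, 55, 34, 26, 25, 25, 27, 34, 37, 38, 37, 37] [96, 94, 95, 96, 101, 125, 172, 211, 223, 225, 225, 225, 226, 226, 226, 227, 226, 223, 210, 190, 181, 185, 189]
('y-56..', 19) [96, 95, 95, 92, 85, 64, 64, 79, 87, 88, 88, 86, 88, 87, 87, 87, 88, 88, 88, 87, 87, 89, 88, 87, 87, 87, 91, 84, 68, 51, 40, 35, 33] [199, 177, 143, 121, 123, 156, 210, 223, 225, 225, 225, 226, 226, 226, 225, 226, 226, 226, 225, 226, 226, 225, 225, 226, 226, 224, 209, 182, 182, 195, 211, 215, 217]
('y-56..', 21) [96, 95, 95, 91, 87, 64, 65, 77, 83, 83, 82, 82, 83, 83, 82, 83, 84, 84, 82, 81, 83, 82, 83, 82, 84, 84, 83, 70, 49, 35, 30, 28, 27] [193, 171, 129, 116, 120, 155, 209, 223, 225, 225, 225, 226, 226, 225, 225, 226, 226, 225, 225, 226, 226, 225, 225, 226, 225, 223, 210, 196, 206, 217, 221, 223, 224]
```

```bash
python3 -m crank '{"travel":[[0,0,-2.5],[0,0,-3.5],[0,0,-4.5],[0,0,-5.5],[0,0,-5.5]],"turn":[[0,0,0],[0,0,0],[0,0,0],[0,0,0],[0,0,0]],"gripper":[0.5,0.5,0.5,0.5,0.5]}'
python3 -m crank '{"travel":[[0,0,-1],[0,0,-2],[0,0,-2.8],[0,0,-3.2],[0,0,-3.2]],"turn":[[0,0,0],[0,0,0],[0,0,0],[0,0,0],[0,0,0]],"gripper":[0.5,0.5,0.5,0.5,0.5]}'
```

```text
clock: 12.85
position: [0.502, 0.1695, 0.0952]
tool_rot: [-3.141, -0.001, 2.915]
force: [-0.5, 0.1, -0.7]
grip_width: 0.0591
finger_force: 46.5
clock: 13.35
position: [0.5022, 0.1696, 0.0637]
tool_rot: [-3.141, -0.001, 2.915]
force: [-0.1, -0.1, -0.5]
grip_width: 0.0593
finger_force: 46.5
```

```bash
python3 -m crank '{"travel":[[0,0,-0.1],[0,0,-0.15],[0,0,-0.15],[0,0,-0.1],[0,0,-0.1]],"turn":[[0,0,0],[0,0,0],[0,0,0],[0,0,0],[0,0,0]],"gripper":[0.5,0.5,0.5,0,0]}'
python3 -m crank '{"travel":[[0,0,0],[0,0,2],[0,0,5],[0,0,9],[0,0,9]],"turn":[[0,0,0],[0,0,0],[0,0,0],[0,0,0],[0,0,0]],"gripper":[0,0,0,0,0]}'
python3 -m crank '{"travel":[[0,-4,2],[-1,-8.5,2],[-3,-13,2],[-6,-17,2],[-6,-18,2]],"turn":[[0,0,0],[0,0,0],[0,0,0],[0,0,0],[0,0,0]],"gripper":[1,1,1,1,1]}'
python3 -m crank '{"travel":[[0,0,0],[0,0,0],[0,0,0],[0,0,0],[0,0,0]],"turn":[[0,0,0],[0,0,0],[0,0,0],[0,0,0],[0,0,0]],"gripper":[1,1,1,1,1]}'
python3 snap.py H wrist side scene
python3 - <<'E'
import cv2,numpy as np
w=cv2.imread("pics/wristH.png")[0:300,240:640]; s=cv2.imread("pics/sideH.png")[180:330,240:400]
o=np.zeros((600,800,3),np.uint8); o[:300,:400]=w; o[:300,400:]=cv2.resize(s[20:140,:],(400,300),interpolation=2); c=cv2.imread("pics/sceneH.png")[140:240,290:420]; o[300:,:400]=cv2.resize(c,(390,300),interpolation=2).__getitem__((slice(None),slice(0,390))) if 0 else cv2.resize(c,(400,300),interpolation=2)
cv2.imwrite("pics/compH.png",o)
E
```

```text
clock: 13.85
position: [0.5026, 0.1697, 0.0635]
tool_rot: [3.141, 0.0, 2.915]
force: [-0.2, 0.6, 0.2]
grip_width: 0.0843
finger_force: 0.0
clock: 14.35
position: [0.5044, 0.1705, 0.1576]
tool_rot: [3.138, 0.005, 2.914]
force: [1.2, 0.8, -1.2]
grip_width: 0.085
finger_force: 0.0
clock: 14.85
position: [0.439, -0.0145, 0.1731]
tool_rot: [-3.139, -0.002, 2.91]
force: [0.0, 0.5, -0.6]
grip_width: 0.0123
finger_force: 0.0
clock: 15.35
position: [0.4426, -0.0096, 0.1731]
tool_rot: [3.141, -0.0, 2.916]
force: [0.4, -0.1, 0.4]
grip_width: 0.0001
finger_force: 0.0
15.5 [ 0.4426 -0.01    0.1732] [ 3.142 -0.     2.915]
```

View pics/compH.png

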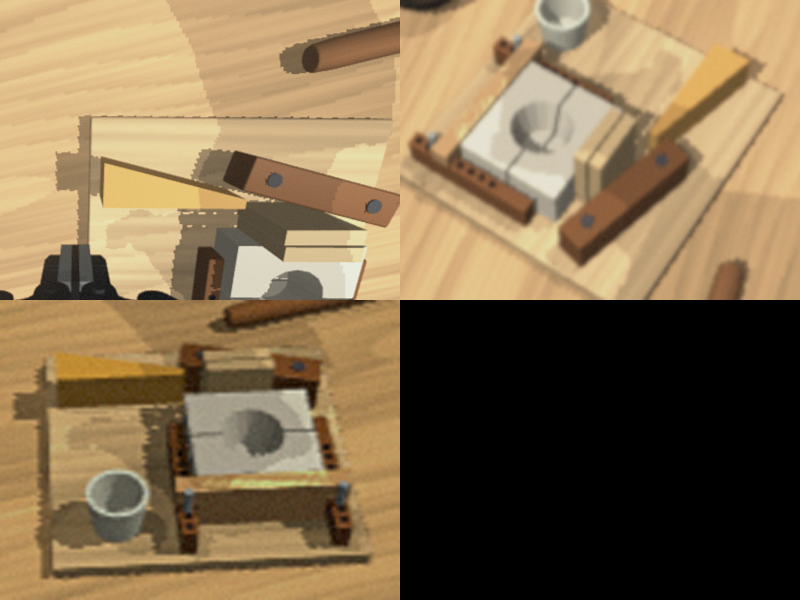

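Run:
```python
from h import *
np.set_printoptions(precision=1,suppress=True)
G=pickle.load(open("fH.pkl","rb"))["wrist"]; th=np.deg2rad(-13.3);ex=np.array([np.cos(th),np.sin(th)]);ey=np.array([-ex[1],ex[0]])
L=lambda P:np.c_[P[:,:2]@ex,P[:,:2]@ey]*1000-[448.4,289.5]
print("butt",L(ray(G,[(342,158),(345,206)],.055)),"thin",L(ray(G,[(484,207),(486,201)],.055)))
print("p2 top-x,p2/p1 line, p1 end",L(ray(G,[(525,231),(525,247),(525,262)],.09)), "mould corner",L(ray(G,[(462,229)],.06)))
t=np.array([[.4426,-.01]]);print("tcp",L(t)); print("step +y 1mm world",ey, "x",ex)
```

```text
butt [[ -47.4 -175.6]
 [  -6.9 -171.9]] thin [[ -6.8 -54.5]
 [-12.  -53.6]]
p2 top-x,p2/p1 line, p1 end [[  1.1 -40.1]
 [ 14.1 -37.6]
 [ 26.6 -35.3]] mould corner [[ 11.3 -72.8]]
tcp [[ -15.4 -197.4]]
step +y 1mm world [0.2 1. ] x [ 1.  -0.2]
```

```bash
python3 -m crank '{"travel":[[-1.1,0,-4],[-1.1,0,-8],[-1.1,0,-12],[-1.1,0,-14],[-1.1,0,-14.5]],"turn":[[0,0,0],[0,0,0],[0,0,0],[0,0,0],[0,0,0]],"gripper":[1,1,1,1,1]}'
python3 -m crank '{"travel":[[0.1,0.4,0],[0.2,0.8,0],[0.3,1.2,0],[0.35,1.5,0],[0.4,1.7,0]],"turn":[[0,0,0],[0,0,0],[0,0,0],[0,0,0],[0,0,0]],"gripper":[1,1,1,1,1]}'
python3 -m crank '{"travel":[[0.07,0.3,0],[0.14,0.6,0],[0.2,0.85,0],[0.26,1.1,0],[0.32,1.35,0]],"turn":[[0,0,0],[0,0,0],[0,0,0],[0,0,0],[0,0,0]],"gripper":[1,1,1,1,1]}'
cat > q.py <<'E'
from h import *
from workcell import bot
s=bot.observe(); th=np.deg2rad(-13.3);ex=np.array([np.cos(th),np.sin(th)]);ey=np.array([-ex[1],ex[0]])
p=s["position"][:2]; f=s["force"][:2]; print("tcp frame",(p@ex*1000-448.4).round(1),(p@ey*1000-289.5).round(1),"f x,y",(f@ex).round(1),(f@ey).round(1),"z",s["position"][2].round(4))
E
python3 q.py
```

```text
clock: 16.0
position: [0.4304, -0.0101, 0.0264]
tool_rot: [-3.141, -0.003, 2.915]
force: [-0.2, 0.6, 0.7]
grip_width: -0.0002
finger_force: 0.0
clock: 16.5
position: [0.4359, 0.007, 0.0288]
tool_rot: [3.141, 0.001, 2.915]
force: [0.1, 0.2, 0.3]
grip_width: -0.0001
finger_force: 0.2
clock: 17.0
position: [0.4387, 0.0204, 0.0283]
tool_rot: [-3.142, -0.0, 2.915]
force: [-0.3, -1.0, 0.0]
grip_width: -0.0001
finger_force: 0.2
tcp frame -26.1 -168.7 f x,y -0.0 -1.0 z 0.0283
```

```bash
python3 -m crank '{"travel":[[0.1,0.3,0],[0.2,0.55,0],[0.3,0.85,0],[0.42,1.1,0],[0.54,1.4,0]],"turn":[[0,0,0],[0,0,0],[0,0,0],[0,0,0],[0,0,0]],"gripper":[1,1,1,1,1]}'; python3 q.py
python3 -m crank '{"travel":[[0.1,0.3,0],[0.2,0.55,0],[0.3,0.85,0],[0.42,1.1,0],[0.54,1.4,0]],"turn":[[0,0,0],[0,0,0],[0,0,0],[0,0,0],[0,0,0]],"gripper":[1,1,1,1,1]}'; python3 q.py
python3 snap.py I wrist side
python3 - <<'E'
from h import *
np.set_printoptions(precision=1,suppress=True)
I=pickle.load(open("fI.pkl","rb"))["side"]; th=np.deg2rad(-13.3);ex=np.array([np.cos(th),np.sin(th)]);ey=np.array([-ex[1],ex[0]])
L=lambda P:np.c_[P[:,:2]@ex,P[:,:2]@ey]*1000-[448.4,289.5]
for t in"HI":
    I=pickle.load(open(f"f{t}.pkl","rb"))["side"]
    h=cv2.cvtColor(I["pixels"],cv2.COLOR_RGB2HSV); k=((h[...,0]<22)&(h[...,0]>12)&(h[...,1]>140)&(h[...,2]>120)).astype(np.uint8); z=np.zeros_like(k); z[190:300,290:400]=k[190:300,290:400]
    c=max(cv2.findContours(z,0,1)[0],key=cv2.contourArea); print(t,cv2.contourArea(c),L(ray(I,cv2.approxPolyDP(c,2.5,True)[:,0],.055)))
E
```

```text
clock: 17.5
position: [0.4442, 0.0344, 0.0283]
tool_rot: [-3.142, -0.0, 2.915]
force: [0.2, -0.7, -0.1]
grip_width: 0.0001
finger_force: 0.2
tcp frame -24.1 -153.9 f x,y 0.4 -0.6 z 0.0283
clock: 18.0
position: [0.4496, 0.0483, 0.0283]
tool_rot: [-3.141, -0.0, 2.915]
force: [0.1, -1.6, 0.1]
grip_width: -0.0002
finger_force: 0.6
tcp frame -22.0 -139.1 f x,y 0.5 -1.5 z 0.0283
18.1 [0.4497 0.0486 0.0283] [3.141 0.    2.915]
H 383.0 [[ -39.6 -171.9]
 [ -11.7 -167.9]
 [  -9.2  -61.6]
 [ -22.6  -35.5]
 [ -20.5  -21.8]
 [ -24.1  -45.9]
 [ -34.4  -46.3]
 [ -16.7  -53.7]
 [ -44.1 -154. ]]
I 702.0 [[ -37.5 -122.6]
 [  -7.2 -109.7]
 [  -1.2   -6.2]
 [ -11.9   34.7]
 [  -3.3   37.4]
 [ -19.4   50.1]
 [  -8.4   68.6]
 [  -0.4   56.7]
 [   1.9   72.5]
 [ -17.3   74.1]
 [ -35.2    1.9]
 [ -18.6  -20.6]
 [ -37.9  -14.8]
 [ -37.6   -2.6]
 [ -47.3  -42.3]
 [ -39.   -43.1]
 [ -40.8  -22.8]
 [ -33.4  -17.9]
 [ -17.8  -26.2]
 [ -24.7  -49.4]
 [ -40.1  -50. ]
 [ -24.7  -49.4]]
```

```bash
python3 -m crank '{"travel":[[0.1,0.2,0],[0.2,0.4,0],[0.3,0.6,0],[0.38,0.75,0],[0.45,0.9,0]],"turn":[[0,0,0],[0,0,0],[0,0,0],[0,0,0],[0,0,0]],"gripper":[1,1,1,1,1]}'; python3 q.py
python3 -m crank '{"travel":[[0.1,0.2,0],[0.2,0.4,0],[0.3,0.6,0],[0.38,0.75,0],[0.38,0.75,0]],"turn":[[0,0,0],[0,0,0],[0,0,0],[0,0,0],[0,0,0]],"gripper":[1,1,1,1,1]}'; python3 q.py
```

```text
clock: 18.6
position: [0.4541, 0.0571, 0.0283]
tool_rot: [-3.141, 0.0, 2.914]
force: [0.3, -0.7, -0.1]
grip_width: 0.0001
finger_force: 0.5
tcp frame -19.6 -129.4 f x,y 0.4 -0.6 z 0.0283
clock: 19.1
position: [0.4581, 0.0641, 0.0283]
tool_rot: [-3.141, 0.0, 2.914]
force: [2.4, -8.5, 0.1]
grip_width: 0.0001
finger_force: 3.6
tcp frame -17.4 -121.7 f x,y 4.3 -7.7 z 0.0283
```

```bash
for i in 1; do python3 -m crank '{"travel":[[0.02,0.06,0],[0.03,0.1,0],[0.04,0.15,0],[0.05,0.2,0],[0.05,0.2,0]],"turn":[[0,0,0],[0,0,0],[0,0,0],[0,0,0],[0,0,0]],"gripper":[1,1,1,1,1]}' >/dev/null; done; python3 q.py
python3 -m crank '{"travel":[[0.02,0.06,0],[0.03,0.1,0],[0.04,0.15,0],[0.05,0.2,0],[0.05,0.2,0]],"turn":[[0,0,0],[0,0,0],[0,0,0],[0,0,0],[0,0,0]],"gripper":[1,1,1,1,1]}' >/dev/null;  python3 q.py
python3 snap.py J wrist side scene
python3 - <<'E'
from h import *
np.set_printoptions(precision=1,suppress=True)
th=np.deg2rad(-13.3);ex=np.array([np.cos(th),np.sin(th)]);ey=np.array([-ex[1],ex[0]])
F=lambda x,y,z:np.r_[ex*(448.4+x)+ey*(289.5+y),z*1000]/1000
# seam darkness profile (side, scene), at mould top, y=+-45
for n in("side","scene"):
  for t in"HJ":
    I=pickle.load(open(f"f{t}.pkl","rb"))[n]; g=I["pixels"].astype(np.float32)
    for y in(-45,45):
        uv=proj(I,[F(x,y,.06) for x in np.arange(60,100,2)]).astype(np.float32); print(n,t,y,cv2.remap(g,uv[:,0].reshape(1,-1),uv[:,1].reshape(1,-1),1)[0].mean(1).astype(int).tolist())
E
```

```text
tcp frame -17.2 -120.8 f x,y 7.2 -15.2 z 0.0283
tcp frame -17.0 -120.0 f x,y 9.9 -22.4 z 0.0283
20.25 [0.4589 0.0657 0.0283] [-3.138  0.     2.912]
side H -45 [196, 197, 197, 197, 195, 194, 183, 164, 148, 167, 186, 195, 195, 195, 196, 196, 197, 197, 196, 196]
side H 45 [218, 216, 214, 213, 212, 207, 199, 180, 160, 167, 189, 196, 198, 197, 196, 197, 196, 195, 195, 199]
side J -45 [201, 201, 201, 201, 202, 202, 202, 201, 201, 201, 201, 200, 201, 202, 202, 201, 203, 206, 210, 216]
side J 45 [201, 201, 202, 201, 202, 202, 202, 201, 202, 207, 215, 222, 224, 224, 224, 225, 225, 225, 225, 225]
scene H -45 [154, 153, 153, 154, 155, 155, 154, 143, 123, 120, 128, 143, 157, 156, 156, 156, 155, 153, 152, 152]
scene H 45 [168, 170, 173, 167, 163, 166, 165, 157, 140, 112, 119, 146, 153, 154, 152, 151, 152, 153, 153, 153]
scene J -45 [157, 158, 159, 159, 160, 160, 158, 158, 161, 159, 156, 158, 161, 159, 158, 157, 157, 160, 167, 180]
scene J 45 [158, 158, 157, 157, 156, 156, 156, 155, 154, 154, 164, 178, 183, 184, 185, 186, 186, 185, 184, 184]
```

```bash
python3 -m crank '{"travel":[[0.01,-0.03,0],[0.02,-0.06,0],[0.03,-0.08,0],[0.03,-0.08,0],[0.03,-0.08,0]],"turn":[[0,0,0],[0,0,0],[0,0,0],[0,0,0],[0,0,0]],"gripper":[1,1,1,1,1]}' >/dev/null; python3 q.py
python3 -m crank '{"travel":[[0,0,0],[0,0,0],[0,0,0],[0,0,0],[0,0,0]],"turn":[[0,0,0],[0,0,0],[0,0,0],[0,0,0],[0,0,0]],"gripper":[1,1,1,1,1]}' ; python3 q.py
python3 snap.py K side scene
python3 - <<'E'
from h import *
th=np.deg2rad(-13.3);ex=np.array([np.cos(th),np.sin(th)]);ey=np.array([-ex[1],ex[0]])
F=lambda x,y,z:np.r_[ex*(448.4+x)+ey*(289.5+y),z*1000]/1000
for n in("side","scene"):
    I=pickle.load(open("fK.pkl","rb"))[n]; g=I["pixels"].astype(np.float32)
    for y in(-45,45):
        uv=proj(I,[F(x,y,.06) for x in np.arange(60,100,2)]).astype(np.float32); print(n,y,cv2.remap(g,uv[:,0].reshape(1,-1),uv[:,1].reshape(1,-1),1)[0].mean(1).astype(int).tolist())
E
```

```text
tcp frame -16.9 -120.0 f x,y 6.1 -17.3 z 0.0283
clock: 21.25
position: [0.4589, 0.0656, 0.0282]
tool_rot: [-3.139, -0.0, 2.912]
force: [2.2, -17.8, 2.9]
grip_width: -0.0001
finger_force: 8.8
tcp frame -16.9 -120.1 f x,y 6.2 -16.8 z 0.0282
21.35 [0.459  0.0656 0.0283] [-3.139 -0.     2.912]
side -45 [201, 201, 201, 202, 202, 200, 201, 201, 201, 201, 202, 202, 202, 202, 201, 202, 203, 206, 210, 215]
side 45 [201, 201, 201, 201, 200, 201, 202, 201, 203, 208, 215, 221, 224, 225, 225, 225, 225, 225, 225, 225]
scene -45 [159, 161, 159, 158, 158, 157, 155, 156, 158, 159, 158, 157, 156, 156, 155, 157, 158, 158, 161, 167]
scene 45 [158, 155, 154, 157, 160, 159, 158, 154, 153, 156, 164, 176, 182, 185, 184, 183, 184, 185, 185, 186]
```

```bash
python3 -c "
from workcell import bot
print(bot.job_done())"
```

```text
the job is handed in; nothing more can be done
None
```

Two packers, as many as fit, stand in the gap. The wedge is held pressed in at about 17 N (it peaked at 22 N before I eased off), and the seam looks shut in both fixed cameras. The two spare packers are still in the rack, and I handed the job in at about 21 s of 72 s.

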